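# Change over the sample carousel

### The job

Change over the sample carousel for the next run: take every used container that is still standing in the carousel out and stand it upright in the grey tray, and put every fresh container from the bench paper upright in the carousel pocket that has its own shape and size, right down on the pocket floor. The clear guard leaves only the pocket at the front open, so each pocket has to be brought round to the front in turn; the bar on top of the carousel is there to turn it by. Do not disturb or knock over the amber bottle or the beaker.

Things in the scene. Friction and masses are not known exactly. Their poses are not given: they have to be found in the camera images.
- carousel: the carousel wheel, origin on its upright axis 18 mm above the bench, z up; turns about z both ways without stops, drag about 0.12 Nm, stays where left. Dark disc 304 mm across with four open pockets on top, centres 105 mm from the axis, 90 degrees apart; anticlockwise from above: wide round, narrow square, narrow round, wide square
- grip_bar (a point): point on the wheel's axis, 168 mm above the bench, in the black grip bar that turns the wheel: 70 mm long, 18 mm thick, from 145 to 187 mm above the bench, clear above the guard, to be pinched across its thickness from above and turned. x axis along the bar's length, turning with the wheel (wide round pocket towards -x), z up
- loading_place (a point): point of the fixed loader where the centre of the floor of the pocket facing the arm is: 105 mm from the wheel's axis towards the loader's front (-x of this frame; z up), 30 mm above the bench
- loader: the fixed loader: white base plate 335 x 350 x 16 mm, origin on the bench under the wheel's axis, front edge 155 mm to its -x. A clear plastic guard plate (underside 106, top 112 mm above the bench, 350 mm wide, on four thin posts) covers all from 50 mm in front of the axis to the rear, so only the front pocket is open from above; containers pass under it with 6 mm to spare
- pocket_large_round (a point): centre of the floor of the wide round pocket, 78 mm inside diameter; rim 15 mm above its floor (45 mm above the bench), walls 4 mm thick; z up, turns with the wheel
- pocket_small_square (a point): centre of the floor of the narrow square pocket, 60 mm inside width; rim 15 mm above its floor (45 mm above the bench), walls 4 mm thick; z up, turns with the wheel; walls parallel to its x and y axes
- pocket_small_round (a point): centre of the floor of the narrow round pocket, 62 mm inside diameter; rim 15 mm above its floor (45 mm above the bench), walls 4 mm thick; z up, turns with the wheel
- pocket_large_square (a point): centre of the floor of the wide square pocket, 74 mm inside width; rim 15 mm above its floor (45 mm above the bench), walls 4 mm thick; z up, turns with the wheel; walls parallel to its x and y axes
- used_large_round_center (a point): centre (35 mm above the underside) of the used wide round jar: white plastic with a grey cap of the same width, 64 mm diameter, 70 mm tall, straight-sided, heavy at the foot, about 180 g; z up when it stands; stands in its own pocket of the carousel at the start; may be absent
- fresh_large_round_center (a point): centre (35 mm above the underside) of the fresh wide round jar: white plastic with a grey cap of the same width, 64 mm diameter, 70 mm tall, straight-sided, heavy at the foot, about 180 g; z up when it stands; stands on the bench paper at the start; may be absent
- used_small_square_center (a point): centre (35 mm above the underside) of the used narrow square bottle: white plastic with a grey cap of the same width, 46 x 46 mm, 70 mm tall, straight-sided, heavy at the foot, about 110 g; z up when it stands; sides parallel to its x and y axes; stands in its own pocket of the carousel at the start; may be absent
- fresh_small_square_center (a point): centre (35 mm above the underside) of the fresh narrow square bottle: white plastic with a grey cap of the same width, 46 x 46 mm, 70 mm tall, straight-sided, heavy at the foot, about 110 g; z up when it stands; sides parallel to its x and y axes; stands on the bench paper at the start; may be absent
- used_small_round_center (a point): centre (35 mm above the underside) of the used narrow round bottle: white plastic with a grey cap of the same width, 48 mm diameter, 70 mm tall, straight-sided, heavy at the foot, about 110 g; z up when it stands; stands in its own pocket of the carousel at the start; may be absent
- fresh_small_round_center (a point): centre (35 mm above the underside) of the fresh narrow round bottle: white plastic with a grey cap of the same width, 48 mm diameter, 70 mm tall, straight-sided, heavy at the foot, about 110 g; z up when it stands; stands on the bench paper at the start; may be absent
- used_large_square_center (a point): centre (35 mm above the underside) of the used wide square bottle: white plastic with a grey cap of the same width, 60 x 60 mm, 70 mm tall, straight-sided, heavy at the foot, about 180 g; z up when it stands; sides parallel to its x and y axes; stands in its own pocket of the carousel at the start; may be absent
- fresh_large_square_center (a point): centre (35 mm above the underside) of the fresh wide square bottle: white plastic with a grey cap of the same width, 60 x 60 mm, 70 mm tall, straight-sided, heavy at the foot, about 180 g; z up when it stands; sides parallel to its x and y axes; stands on the bench paper at the start; may be absent
- tray_in (a point): centre of the inner floor (4 mm above the bench) of the fixed grey tray for used containers: inside 242 mm along its x by 147 mm along its y, rim 18 mm above the bench
- paper: flat square of white bench paper, 250 x 250 mm, fixed on the bench, where the fresh containers stand; origin at its centre
- amber_bottle: amber glass reagent bottle, 80 mm across, 170 mm tall, beyond the work: bystander; origin at the centre of its underside
- beaker: glass beaker, 80 mm across, 100 mm tall, beyond the work: bystander; origin at the centre of its underside
Not all that is in view belongs to the job. Leave any turquoise look-alike of the part that bears fresh_small_square_center alone.

How it is judged:
By the outcome, as a careful person would: the job done as asked, in the order asked, and still so for the second after the job is handed in, with the robot touching nothing.
Of used_large_round, used_small_square, used_small_round, used_large_square only 1 to 2 are there at a start; the rules pass over those that are not, and their reading is None.
Of fresh_large_round, fresh_small_square, fresh_small_round, fresh_large_square only 2 to 3 are there at a start; the rules pass over those that are not, and their reading is None.
At some moment in a run one of fresh_large_round, fresh_small_square, fresh_small_round, fresh_large_square may be knocked a few centimetres aside while the robot is not near it.
It also fails if it takes over 210 s, if anything falls off the work surface, if the arm or the gripper's body presses on something with over 40 N, if the wrist force passes 120 N, or if a joint passes its speed limit or range.

### The arm

A 6-joint arm with a two-finger parallel gripper is mounted at the origin on the work surface. World frame = base frame: x ahead of the robot, y to its left, z up, the work surface at z = 0. Lengths are in m, angles in degrees, forces in N, time in s.
With the tool pointing down it reaches from about 0.3 to 0.75 m from the base axis. Payload 8.5 kg.
Tool frame: the origin (TCP) lies on the centre line of the jaws, within the pads' length; the fingertips stand 19 mm ahead of it and the grasp point (between the pads) is the TCP (env.tcp_to_tips is the z of the fingertips in the tool frame, in m); z points along the fingers, y is the line along which they close (so a half turn about z gives the same grasp; the last joint's range is limited). The gripper opens to 85 mm and grips with 20 to 120 N. Pads are 22 mm wide; open, the fingers measure 114 mm over their backs; the gripper's body (76 mm by 85 mm) begins 54 mm behind the grasp point. The pads swing forward as they close: fully open they stand 13 mm farther back than shut.
Start: joints at [-84.815, 21.807, 74.336, -0, 83.858, -12.336], TCP at [0.166, -0.524, 0.25] pointing down, gripper open.
Joint ranges: [-178.18, 178.18], [-50.72, 133.34], [12.68, 142.11], [-81.47, 261.47], [9.98, 163.14], [-165.26, 165.26]. Speed limits (degrees/s): [136.94, 136.94, 180, 180, 180, 180].

### API

Orientations are given as a 3x3 rotation matrix whose columns are the frame's x, y, z axes.
In Python, from rig import env gives the robot as it stands.
- The arm moves only by the tool servo_tool, never from a script. Its argument "steps" is a list of rows, each an object of numbers: "tx", "ty", "tz": the shift along the world's x, y, z in cm; "yaw": the turn about the world's z in degrees; "claw": the finger opening in cm, from 0 to 8.54. In form: [{"tx": .., "ty": .., "tz": .., "yaw": .., "claw": ..}, ...]. A call has 1 to 20 rows; each row shifts and turns the commanded pose from where the row before left it; what a row does not reach is not made up. A row lasts 1/10 s, in which the tool goes at most 50 mm and 8.59 degrees, less where a joint would pass 70% of its speed; a pose out of reach is approached as far as the arm can. A call with a gripper value outside its range is refused whole. The fingers move at their own pace and stop on an object; "newtons" is the grip in N (left out, the last holds). Time passes only in rows, so rows that do not move let the fingers close. It gives the time, the measured TCP pose, the force, the opening and the grip force at its end, in the units of the state.
- env.observe(): the state, without advancing time (a new reading comes with each control period).
- env.get_image(name): name is "side" or "top" or "wrist"; returns (picture, depth): 480x640x3 uint8, red, green, blue; 480x640 float32, m along the optical axis (not along the pixel's ray), 0 where there is no reading.
- env.camera_model(name): a dict with "fovy" (degrees; the focal length in pixels is half the picture's height over the tangent of half this angle, whatever the lens; pixels are square), "cx", "cy" (the principal point, pixels), "T" (4x4, takes a point from camera to world coordinates). Camera axes: x right, y down, z forward; pixel columns grow to the right and rows downward; lengths in m; the calibration is good to about 2 mm. The wrist camera is an equidistant fisheye: a pixel r from the principal point sees the ray r / f radians off the axis. A picture is of the moment at which its call begins: read the wrist's pose just before it. camera_model takes no time and is no camera call; for the wrist camera it gives the pose at the moment of the call.
- env.close_job(): hands the job in; it is judged then, once.
The state is a dict: "time_s": time; "q": joint angles; "qvel": joint speeds; "joint_efforts": joint torques, N m; "position": TCP position; "tool_rot": TCP orientation; "ft_force": force on the tool from outside, world axes, zero at the start; "wrist_torque": the same for the moment, N m; "grip_width": finger opening in m; "gripper_force": force on a finger pad.
Only numpy, scipy, OpenCV 4.12 (cv2) and the standard library are available. Lean on these libraries where they do the work, as an engineer would, in place of code of your own. Each camera call takes 0.05 s, during which the arm holds its last target. There are 200 camera calls.

## Working session

There is one attempt and no reset: what is moved stays moved. The work goes in short steps, Python scripts to look and compute and a tool call to move; the robot and the scene stay as the last step left them, time stands still between calls to the robot, and variables do not carry over. Pictures are saved under pics/ and viewed, at most 14 in all, crops included, and the job is handed in when it is done.

Besides the shell and the picture viewer there is one more tool, called after "Call:" as name([rows], argument=value, ...), one row to a line, values as JSON. servo_tool: Moves the arm, as the interface text tells. Its arguments: {"type":"object","properties":{"steps":{"type":"array"},"newtons":{"type":"number"}},"required":["steps"]}

```bash
mkdir -p pics; ls; python3 - <<'E'
from rig import env
import cv2,numpy as np
s=env.observe();print(s['time_s'],s['position'],s['grip_width']);print(np.round(s['tool_rot'],3))
for n in ['top','side','wrist']:
    p,d=env.get_image(n);cv2.imwrite(f'pics/{n}0.png',p[:,:,::-1]);np.save(f'pics/{n}0.npy',d)
    m=env.camera_model(n);print(n,m['fovy'],m['cx'],m['cy']);print(np.round(m['T'],3))
E
```

```text
pics
0.0 [ 0.16555562 -0.52420316  0.24969162] 0.08531569767712345
[[ 0.954  0.301 -0.   ]
 [ 0.301 -0.954  0.001]
 [ 0.    -0.001 -1.   ]]
top 51.6570736863571 314.2777606267449 237.47691701896477
[[-0.029 -0.985  0.173  0.371]
 [-0.999  0.035  0.03   0.053]
 [-0.036 -0.172 -0.985  1.262]
 [ 0.     0.     0.     1.   ]]
side 54.36045248708903 321.39754973476914 240.87517359281375
[[-0.844 -0.333  0.421  0.133]
 [-0.537  0.533 -0.654  0.758]
 [-0.007 -0.778 -0.628  0.777]
 [ 0.     0.     0.     1.   ]]
wrist 65.70646984690485 318.5697044666909 240.59618342765174
[[ 0.302 -0.901 -0.312  0.248]
 [-0.953 -0.286 -0.097 -0.498]
 [-0.002  0.326 -0.945  0.374]
 [ 0.     0.     0.     1.   ]]
```

View pics/top0.png

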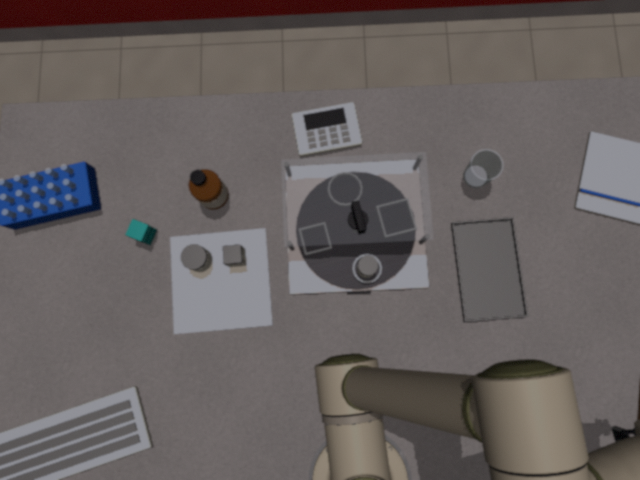

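View pics/side0.png

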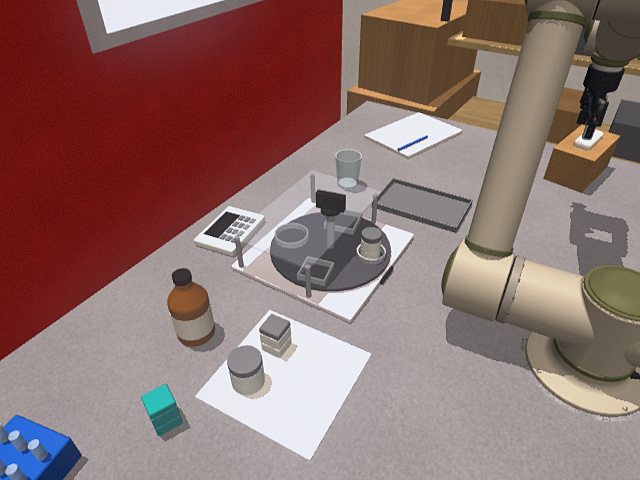

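The top view shows the carousel with its axis near (358,218). Only the front pocket is occupied: a narrow round container at (368,267). The wide round pocket (345,188), narrow square (315,238) and wide square (396,217) are empty.

On the paper are a wide round jar (195,257) and a narrow grey-white square bottle (234,254). The turquoise look-alike at (141,231) is off the paper. The tray is at (488,270).

```bash
cat > h.py <<'E'
import cv2,numpy as np
from rig import env
def cam(n):
    m=env.camera_model(n);m['f']=240/np.tan(np.radians(m['fovy']/2));return m
def cloud(m,d):
    v,u=np.mgrid[:480,:640];P=np.stack([(u-m['cx'])/m['f']*d,(v-m['cy'])/m['f']*d,d],-1)
    return P@m['T'][:3,:3].T+m['T'][:3,3]
def ray(m,uv,z):
    uv=np.atleast_2d(uv).astype(float)
    D=np.c_[(uv[:,0]-m['cx'])/m['f'],(uv[:,1]-m['cy'])/m['f'],np.ones(len(uv))]@m['T'][:3,:3].T
    o=m['T'][:3,3];return (o+D*((z-o[2])/D[:,2])[:,None])[:,:2]
def blobs(m,mask,z,amin=60):
    n,l,st,c=cv2.connectedComponentsWithStats(mask.astype(np.uint8))
    for i in range(1,n):
        if st[i,4]<amin: continue
        k,_=cv2.findContours((l==i).astype(np.uint8),0,1)
        w=ray(m,k[0][:,0],z)*1000
        r=cv2.minAreaRect(w.astype(np.float32))
        print('px',c[i].round(1),'n',st[i,4],'mean',(ray(m,c[i],z)[0]*1000).round(1),'rect',np.round(r[0],1),np.round(r[1],1),round(r[2],1))
E
python3 - <<'E'
from h import *
for n in ['top','side']:
    m=cam(n);d=np.load(f'pics/{n}0.npy');W=cloud(m,d);z=W[...,2]
    img=cv2.imread(f'pics/{n}0.png')
    ok=(d>0)&(W[...,0]>.2)&(W[...,0]<.75)&(abs(W[...,1])<.5)
    print(n,'caps');blobs(m,ok&(z>.062)&(z<.078),.07)
    print('cap in pocket');blobs(m,ok&(z>.088)&(z<.1035)&(W[...,0]<.5),.1)
    print('bar');blobs(m,ok&(z>.175)&(z<.2),.187,30)
    print('guard');blobs(m,ok&(z>.104)&(z<.12),.112,300)
    print('white 16');blobs(m,ok&(z>.01)&(z<.022)&(img.min(2)>150),.016,200)
    print('white 0');blobs(m,ok&(z<.006)&(img.min(2)>150),0,500)
    print('tray');blobs(m,ok&(W[...,1]<-.1)&(img.max(2)<115)&(z<.03),.018,500)
    for u,v in ([(345,188),(350,175),(368,267),(361,220),(340,270),(195,257),(234,254),(488,270),(315,238)] if n=='top' else [(371,233),(245,355),(276,325)]): print(u,v,W[v,u].round(3))
E
```

```text
top caps
px [216.2 197.2] n 66 mean [690.4 331.3] rect [692.2 334.3] [27.8 74.2] 39.1
px [193.4 256.4] n 536 mean [543.2 386.7] rect [543.1 386.6] [62.5 61.7] 88.1
px [232.1 254.1] n 353 mean [545.7 291.4] rect [546.  291.4] [46.5 46.5] 4.2
cap in pocket
px [368.2 270.4] n 119 mean [491.7 -35.6] rect [490.4 -35.2] [42.2 18.8] 88.1
bar
px [358.6 215.8] n 263 mean [604.4 -13.6] rect [604.8 -13.4] [70.6 18.7] 12.7
px [337.5 381. ] n 1057 mean [252.7  46.1] rect [248.6  27.1] [107.2 101.1] 88.2
guard
px [355.9 203. ] n 11270 mean [652.1 -13.1] rect [654.6 -13.1] [199.2 349.9] 0.9
white 16
white 0
tray
px [480.6 279.6] n 25986 mean [ 468.3 -318.6] rect [ 495.8 -295.6] [396.  507.1] 89.9
345 188 [0.689 0.011 0.116]
350 175 [ 0.721 -0.002  0.113]
368 267 [ 0.5   -0.036  0.1  ]
361 220 [ 0.594 -0.018  0.189]
340 270 [0.502 0.029 0.032]
195 257 [0.542 0.383 0.068]
234 254 [0.545 0.286 0.072]
488 270 [ 0.493 -0.344  0.002]
315 238 [0.571 0.087 0.111]
side caps
px [349.2 168.8] n 95 mean [ 719.5 -309. ] rect [ 717.8 -314.9] [73.2 43.1] 47.6
px [370.  246.9] n 109 mean [496.8 -19.4] rect [497.5 
[... 487 characters left out ...]
] [74.  35.1] 12.2
px [474.8 265.6] n 1206 mean [244.   53.8] rect [246.8  39.3] [ 91.8 107.8] 2.2
guard
px [307.4 221.5] n 6429 mean [646.5  21.4] rect [653.  -12.1] [202.7 355.8] 0.8
px [188.4 302.6] n 441 mean [695.6 365.2] rect [702.8 360.4] [77.7 66.7] 51.7
white 16
px [329.5 277.9] n 3062 mean [552.   73.2] rect [600.8 -11.8] [304.5 352.2] 0.8
white 0
px [332.5 365.3] n 45774 mean [423.3 270. ] rect [476.3  -3.1] [ 552.8 1007.2] 0.0
px [524.3 228.2] n 522 mean [ 214.2 -389.7] rect [ 217.9 -382.4] [ 36.4 238.9] 0.3
tray
px [423.6 206.1] n 873 mean [ 479.7 -318.1] rect [ 488.5 -329.9] [254.5 173.9] 2.8
371 233 [ 0.503 -0.031  0.102]
245 355 [0.547 0.38  0.069]
276 325 [0.541 0.293 0.071]
```

```bash
python3 - <<'E'
from h import *
for n in ['top','side']:
    m=cam(n);d=np.load(f'pics/{n}0.npy');W=cloud(m,d);z=W[...,2];img=cv2.imread(f'pics/{n}0.png')
    ok=(d>0)&(W[...,0]>.46)&(W[...,0]<.532)&(W[...,1]>-.08)&(W[...,1]<.02)
    print(n);blobs(m,ok&(z>.085)&(z<.115),.1)
    if n=='top':
        print('tray',ray(m,[(452,223),(512,219),(525,317),(463,322)],.018).round(3).tolist())
        print('plate front',ray(m,[(290,292),(428,291)],.016).round(3).tolist())
        c=cv2.resize(img[215:345,125:285],None,fx=4.5,fy=4.5,interpolation=2);cv2.imwrite('pics/crop1.png',c)
E
```

```text
top
px [367.6 265. ] n 330 mean [504.5 -34.9] rect [504.6 -34.6] [44.5 47.3] 87.5
tray [[0.614, -0.259], [0.619, -0.41], [0.374, -0.418], [0.366, -0.267]]
plate front [[0.453, 0.156], [0.444, -0.188]]
side
px [371.1 234.8] n 291 mean [500.  -27.2] rect [500.3 -27.2] [46.5 62. ] 26.8
```

View pics/crop1.png

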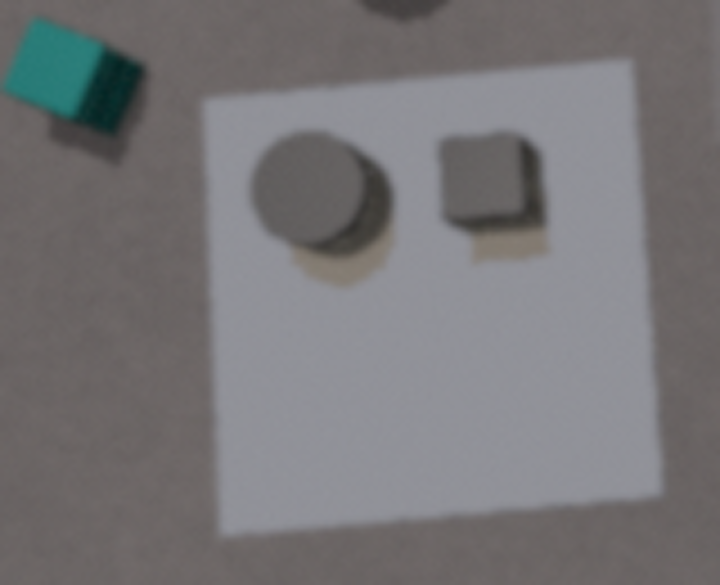

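Call:
servo_tool([
  {"tx": 1.6, "ty": 2.45, "yaw": 8.1},
  {"tx": 1.6, "ty": 2.45, "yaw": 8.1},
  {"tx": 1.6, "ty": 2.45, "yaw": 8.1},
  {"tx": 1.6, "ty": 2.45, "yaw": 8.1},
  {"tx": 1.6, "ty": 2.45, "yaw": 8.1},
  {"tx": 1.6, "ty": 2.45, "yaw": 8.1},
  {"tx": 1.6, "ty": 2.45, "yaw": 8.1},
  {"tx": 1.6, "ty": 2.45, "yaw": 8.1},
  {"tx": 1.6, "ty": 2.45, "yaw": 8.1},
  {"tx": 1.6, "ty": 2.45, "yaw": 8.1},
  {"tx": 1.6, "ty": 2.45, "yaw": 8.1},
  {"tx": 1.6, "ty": 2.45, "yaw": 8.1},
  {"tx": 1.6, "ty": 2.45, "yaw": 8.1},
  {"tx": 1.6, "ty": 2.45, "yaw": 8.1},
  {"tx": 1.6, "ty": 2.45, "yaw": 8.1},
  {"tx": 1.6, "ty": 2.45, "yaw": 8.1},
  {"tx": 1.6, "ty": 2.45, "yaw": 8.1},
  {"tx": 1.6, "ty": 2.45, "yaw": 8.1},
  {"tx": 1.6, "ty": 2.45, "yaw": 8.1},
  {"tx": 1.6, "ty": 2.45, "yaw": 8.1},
])

```text
invalid input at $.steps[0]: expected keys tx, ty, tz, yaw, claw
```

The crop shows the wide round jar at crop (310,185) and the grey-capped square bottle at (480,175), both on the paper. Those are the two fresh ones. The turquoise block at (60,65) is off the paper and is the look-alike, so I leave it alone. Now I move above the used bottle.

Call:
servo_tool([
  {"tx": 1.7, "ty": 2.45, "tz": 0, "yaw": 8.1, "claw": 8},
  {"tx": 1.7, "ty": 2.45, "tz": 0, "yaw": 8.1, "claw": 8},
  {"tx": 1.7, "ty": 2.45, "tz": 0, "yaw": 8.1, "claw": 8},
  {"tx": 1.7, "ty": 2.45, "tz": 0, "yaw": 8.1, "claw": 8},
  {"tx": 1.7, "ty": 2.45, "tz": 0, "yaw": 8.1, "claw": 8},
  {"tx": 1.7, "ty": 2.45, "tz": 0, "yaw": 8.1, "claw": 8},
  {"tx": 1.7, "ty": 2.45, "tz": 0, "yaw": 8.1, "claw": 8},
  {"tx": 1.7, "ty": 2.45, "tz": 0, "yaw": 8.1, "claw": 8},
  {"tx": 1.7, "ty": 2.45, "tz": 0, "yaw": 8.1, "claw": 8},
  {"tx": 1.7, "ty": 2.45, "tz": 0, "yaw": 8.1, "claw": 8},
  {"tx": 1.7, "ty": 2.45, "tz": 0, "yaw": 8.1, "claw": 8},
  {"tx": 1.7, "ty": 2.45, "tz": 0, "yaw": 8.1, "claw": 8},
  {"tx": 1.7, "ty": 2.45, "tz": 0, "yaw": 8.1, "claw": 8},
  {"tx": 1.7, "ty": 2.45, "tz": 0, "yaw": 8.1, "claw": 8},
  {"tx": 1.7, "ty": 2.45, "tz": 0, "yaw": 8.1, "claw": 8},
  {"tx": 1.7, "ty": 2.45, "tz": 0, "yaw": 8.1, "claw": 8},
  {"tx": 1.7, "ty": 2.45, "tz": 0, "yaw": 8.1, "claw": 8},
  {"tx": 1.7, "ty": 2.45, "tz": 0, "yaw": 8.1, "claw": 8},
  {"tx": 1.7, "ty": 2.45, "tz": 0, "yaw": 8.1, "claw": 8},
  {"tx": 1.4, "ty": 2.45, "tz": 0, "yaw": 8.1, "claw": 8},
])

```text
time_s: 2.15
position: [0.5032, -0.0333, 0.2501]
tool_rot: [[-1.0, 0.002, -0.0], [0.002, 1.0, 0.0], [0.0, 0.0, -1.0]]
ft_force: [-0.1, -0.9, -0.4]
grip_width: 0.0799
gripper_force: 0.0
```

Call:
servo_tool([
  {"tx": 0, "ty": 0, "tz": -3, "yaw": 0, "claw": 8},
  {"tx": 0, "ty": 0, "tz": -3, "yaw": 0, "claw": 8},
  {"tx": 0, "ty": 0, "tz": -3, "yaw": 0, "claw": 8},
  {"tx": 0, "ty": 0, "tz": -3, "yaw": 0, "claw": 8},
  {"tx": 0, "ty": 0, "tz": -2, "yaw": 0, "claw": 8},
  {"tx": 0, "ty": 0, "tz": -2, "yaw": 0, "claw": 8},
  {"tx": 0, "ty": 0, "tz": -1, "yaw": 0, "claw": 8},
  {"tx": 0, "ty": 0, "tz": 0, "yaw": 0, "claw": 4},
  {"tx": 0, "ty": 0, "tz": 0, "yaw": 0, "claw": 4},
  {"tx": 0, "ty": 0, "tz": 0, "yaw": 0, "claw": 4},
  {"tx": 0, "ty": 0, "tz": 0, "yaw": 0, "claw": 4},
  {"tx": 0, "ty": 0, "tz": 0, "yaw": 0, "claw": 4},
  {"tx": 0, "ty": 0, "tz": 0, "yaw": 0, "claw": 4},
], newtons=30)

```text
time_s: 3.45
position: [0.5031, -0.0346, 0.0813]
tool_rot: [[-1.0, 0.008, 0.002], [0.008, 1.0, -0.001], [-0.002, -0.001, -1.0]]
ft_force: [-0.1, -0.5, 6.5]
grip_width: 0.0472
gripper_force: 31.4
```

Call:
servo_tool([
  {"tx": 0, "ty": 0, "tz": 1, "yaw": 0, "claw": 4},
  {"tx": 0, "ty": 0, "tz": 2, "yaw": 0, "claw": 4},
  {"tx": 0, "ty": 0, "tz": 2, "yaw": 0, "claw": 4},
  {"tx": 0, "ty": 0, "tz": 2, "yaw": 0, "claw": 4},
  {"tx": 0, "ty": -1, "tz": 1, "yaw": 0, "claw": 4},
  {"tx": -0.1, "ty": -2.4, "tz": 0, "yaw": 0, "claw": 4},
  {"tx": -0.1, "ty": -3, "tz": 0, "yaw": 0, "claw": 4},
  {"tx": -0.1, "ty": -3, "tz": 0, "yaw": 0, "claw": 4},
  {"tx": -0.1, "ty": -3, "tz": 0, "yaw": 0, "claw": 4},
  {"tx": -0.1, "ty": -3, "tz": 0, "yaw": 0, "claw": 4},
  {"tx": -0.1, "ty": -3, "tz": 0, "yaw": 0, "claw": 4},
  {"tx": -0.1, "ty": -3, "tz": 0, "yaw": 0, "claw": 4},
  {"tx": -0.1, "ty": -3, "tz": 0, "yaw": 0, "claw": 4},
  {"tx": -0.1, "ty": -3, "tz": 0, "yaw": 0, "claw": 4},
  {"tx": -0.1, "ty": -2, "tz": 0, "yaw": 0, "claw": 4},
  {"tx": 0, "ty": -1, "tz": 0, "yaw": 0, "claw": 4},
  {"tx": 0, "ty": 0, "tz": 0, "yaw": 0, "claw": 4},
])

```text
time_s: 5.15
position: [0.4923, -0.3392, 0.16]
tool_rot: [[-1.0, 0.009, -0.0], [0.009, 1.0, 0.0], [0.0, 0.0, -1.0]]
ft_force: [0.4, 0.4, -2.2]
grip_width: 0.0476
gripper_force: 31.3
```

Call:
servo_tool([
  {"tx": 0, "ty": 0, "tz": -2, "yaw": 0, "claw": 4},
  {"tx": 0, "ty": 0, "tz": -3, "yaw": 0, "claw": 4},
  {"tx": 0, "ty": 0, "tz": -2, "yaw": 0, "claw": 4},
  {"tx": 0, "ty": 0, "tz": -2, "yaw": 0, "claw": 4},
  {"tx": 0, "ty": 0, "tz": -0.6, "yaw": 0, "claw": 4},
  {"tx": 0, "ty": 0, "tz": -0.4, "yaw": 0, "claw": 4},
  {"tx": 0, "ty": 0, "tz": 0, "yaw": 0, "claw": 4},
])

```text
time_s: 5.85
position: [0.4929, -0.3381, 0.0608]
tool_rot: [[-1.0, 0.008, 0.0], [0.008, 1.0, -0.0], [-0.0, -0.0, -1.0]]
ft_force: [-0.0, 0.0, -1.5]
grip_width: 0.0475
gripper_force: 31.3
```

Call:
servo_tool([
  {"tx": 0, "ty": 0, "tz": -0.2, "yaw": 0, "claw": 4},
  {"tx": 0, "ty": 0, "tz": -0.2, "yaw": 0, "claw": 4},
  {"tx": 0, "ty": 0, "tz": -0.1, "yaw": 0, "claw": 4},
  {"tx": 0, "ty": 0, "tz": 0, "yaw": 0, "claw": 4},
])

```text
time_s: 6.25
position: [0.4926, -0.3385, 0.0554]
tool_rot: [[-1.0, 0.008, 0.0], [0.008, 1.0, -0.0], [-0.0, -0.0, -1.0]]
ft_force: [0.3, 0.6, -1.7]
grip_width: 0.0472
gripper_force: 31.3
```

Call:
servo_tool([
  {"tx": 0, "ty": 0, "tz": -0.1, "yaw": 0, "claw": 4},
  {"tx": 0, "ty": 0, "tz": -0.1, "yaw": 0, "claw": 4},
  {"tx": 0, "ty": 0, "tz": 0, "yaw": 0, "claw": 4},
])

```text
time_s: 6.55
position: [0.4926, -0.3386, 0.0552]
tool_rot: [[-1.0, 0.008, 0.001], [0.008, 1.0, -0.001], [-0.001, -0.001, -1.0]]
ft_force: [-4.1, 3.0, 13.9]
grip_width: 0.0477
gripper_force: 32.7
```

Call:
servo_tool([
  {"tx": 0, "ty": 0, "tz": 0.15, "yaw": 0, "claw": 8},
  {"tx": 0, "ty": 0, "tz": 0, "yaw": 0, "claw": 8},
  {"tx": 0, "ty": 0, "tz": 0, "yaw": 0, "claw": 8},
  {"tx": 0, "ty": 0, "tz": 0, "yaw": 0, "claw": 8},
  {"tx": 0, "ty": 0, "tz": 2, "yaw": 0, "claw": 8},
  {"tx": 0, "ty": 0, "tz": 4, "yaw": 0, "claw": 8},
  {"tx": 0, "ty": 0, "tz": 4, "yaw": 0, "claw": 8},
  {"tx": 0, "ty": 0, "tz": 4, "yaw": 0, "claw": 8},
  {"tx": 0, "ty": 0, "tz": 4, "yaw": 0, "claw": 8},
  {"tx": 0, "ty": 0, "tz": 1.5, "yaw": 0, "claw": 8},
])

```text
time_s: 7.55
position: [0.4932, -0.339, 0.254]
tool_rot: [[-1.0, 0.008, 0.004], [0.008, 1.0, -0.005], [-0.004, -0.005, -1.0]]
ft_force: [-0.4, 0.2, -1.0]
grip_width: 0.0804
gripper_force: 0.0
```

Call:
servo_tool([
  {"tx": 0.5, "ty": 1.6, "tz": 0, "yaw": -8.3, "claw": 8},
  {"tx": 0.5, "ty": 1.6, "tz": 0, "yaw": -8.3, "claw": 8},
  {"tx": 0.5, "ty": 1.6, "tz": 0, "yaw": -8.3, "claw": 8},
  {"tx": 0.5, "ty": 1.6, "tz": 0, "yaw": -8.3, "claw": 8},
  {"tx": 0.5, "ty": 1.6, "tz": 0, "yaw": -8.3, "claw": 8},
  {"tx": 0.5, "ty": 1.6, "tz": 0, "yaw": -8.3, "claw": 8},
  {"tx": 0.5, "ty": 1.6, "tz": 0, "yaw": -8.3, "claw": 8},
  {"tx": 0.5, "ty": 1.6, "tz": 0, "yaw": -8.3, "claw": 8},
  {"tx": 0.5, "ty": 1.6, "tz": 0, "yaw": -8.3, "claw": 8},
  {"tx": 0.5, "ty": 1.6, "tz": 0, "yaw": -8.3, "claw": 8},
  {"tx": 0.5, "ty": 1.6, "tz": 0, "yaw": -8.3, "claw": 8},
  {"tx": 0.5, "ty": 1.6, "tz": 0, "yaw": -8.3, "claw": 8},
  {"tx": 0.5, "ty": 1.6, "tz": 0, "yaw": -8.3, "claw": 8},
  {"tx": 0.5, "ty": 1.6, "tz": 0, "yaw": -8.3, "claw": 8},
  {"tx": 0.5, "ty": 1.6, "tz": 0, "yaw": -8.3, "claw": 8},
  {"tx": 0.5, "ty": 1.6, "tz": 0, "yaw": -8.3, "claw": 8},
  {"tx": 0.5, "ty": 1.6, "tz": 0, "yaw": -8.3, "claw": 8},
  {"tx": 0.5, "ty": 1.6, "tz": 0, "yaw": -8.3, "claw": 8},
  {"tx": 0.5, "ty": 1.6, "tz": 0, "yaw": -8.3, "claw": 6},
  {"tx": 0.5, "ty": 1.6, "tz": 0, "yaw": -8.3, "claw": 6},
])

```text
time_s: 9.55
position: [0.5927, -0.0178, 0.2496]
tool_rot: [[0.974, 0.228, -0.0], [0.228, -0.974, 0.0], [-0.0, -0.0, -1.0]]
ft_force: [0.7, -0.3, -0.3]
grip_width: 0.06
gripper_force: 0.0
```

```bash
python3 - <<'E'
from h import *
s=env.observe();print(s['position'].round(4),np.degrees(np.arctan2(*s['tool_rot'][1::-1,0])),s['q'][5])
p,d=env.get_image('top');cv2.imwrite('pics/top1.png',p[:,:,::-1])
p,d=env.get_image('wrist');cv2.imwrite('pics/wrist1.png',p[:,:,::-1]);np.save('pics/wrist1.npy',d)
cv2.imwrite('pics/both1.png',np.hstack([cv2.resize(cv2.imread('pics/top1.png'),(400,300)),cv2.resize(p[:,:,::-1],(400,300))]))
E
```

```text
[ 0.5927 -0.0178  0.2496] 13.180318681228323 63.673181733604906
```

View pics/both1.png

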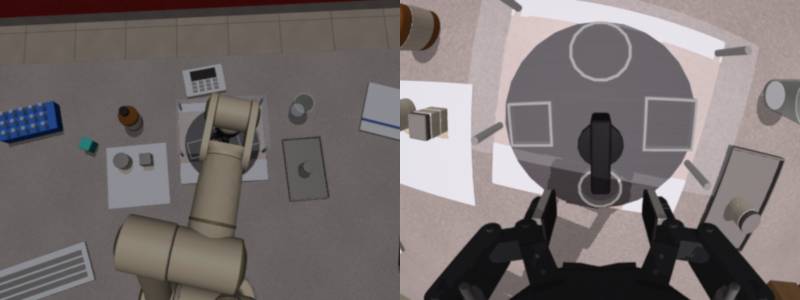

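The used bottle stands in the tray. In the wrist view the bar is in line between the fingers, near (600,150) of the pair. I'll refine its pose with the wrist depth.

```bash
cat >> h.py <<'E'
def wcloud(m,d):
    v,u=np.mgrid[:480,:640].astype(float);x=u-m['cx'];y=v-m['cy'];r=np.hypot(x,y)+1e-9
    t=np.tan(r/m['f'])/r
    P=np.stack([x*t*d,y*t*d,d],-1);return P@m['T'][:3,:3].T+m['T'][:3,3]
def wblobs(W,mask,amin=100):
    n,l,st,c=cv2.connectedComponentsWithStats(mask.astype(np.uint8))
    for i in range(1,n):
        if st[i,4]<amin: continue
        w=W[l==i]*1000;r=cv2.minAreaRect(w[:,:2].astype(np.float32))
        print('px',c[i].round(0),'n',st[i,4],'z',np.median(w[:,2]).round(1),'rect',np.round(r[0],1),np.round(r[1],1),round(r[2],1))
E
python3 - <<'E'
from h import *
m=cam('wrist');d=np.load('pics/wrist1.npy');W=wcloud(m,d);z=W[...,2]
img=cv2.imread('pics/wrist1.png')
v=np.mgrid[:480,:640][0]
print('bar');wblobs(W,(d>0)&(z>.178)&(z<.196)&(v<310))
print('caps');wblobs(W,(d>0)&(z>.062)&(z<.078)&(W[...,1]>.2)&(v<310))
E
```

```text
bar
px [321. 248.] n 3968 z 187.0 rect [606.4 -14.6] [69.  18.3] 13.4
caps
px [21. 45.] n 678 z 70.2 rect [707.3 328.4] [34.6 78.9] 84.6
px [ 29. 202.] n 1341 z 69.9 rect [542.8 289.7] [46.  47.4] 3.3
```

Call:
servo_tool([
  {"tx": 1.3, "ty": 0.4, "tz": 0, "yaw": 0, "claw": 6},
  {"tx": 0, "ty": 0, "tz": -2, "yaw": 0, "claw": 6},
  {"tx": 0, "ty": 0, "tz": -3, "yaw": 0, "claw": 6},
  {"tx": 0, "ty": 0, "tz": -2, "yaw": 0, "claw": 6},
  {"tx": 0, "ty": 0, "tz": -0.8, "yaw": 0, "claw": 6},
  {"tx": 0, "ty": 0, "tz": 0, "yaw": 0, "claw": 1},
  {"tx": 0, "ty": 0, "tz": 0, "yaw": 0, "claw": 1},
  {"tx": 0, "ty": 0, "tz": 0, "yaw": 0, "claw": 1},
  {"tx": 0, "ty": 0, "tz": 0, "yaw": 0, "claw": 1},
  {"tx": 0, "ty": 0, "tz": 0, "yaw": 0, "claw": 1},
  {"tx": 0, "ty": 0, "tz": 0, "yaw": 0, "claw": 1},
], newtons=40)

```text
time_s: 10.75
position: [0.6059, -0.014, 0.1733]
tool_rot: [[0.972, 0.235, 0.002], [0.235, -0.972, 0.0], [0.002, 0.0, -1.0]]
ft_force: [-2.7, 4.2, 6.8]
grip_width: 0.017
gripper_force: 40.7
```

Call:
servo_tool([
  {"tx": 0, "ty": 0, "tz": 0, "yaw": 3, "claw": 1},
  {"tx": 0, "ty": 0, "tz": 0, "yaw": 6, "claw": 1},
  {"tx": 0, "ty": 0, "tz": 0, "yaw": 6, "claw": 1},
  {"tx": 0, "ty": 0, "tz": 0, "yaw": 6, "claw": 1},
  {"tx": 0, "ty": 0, "tz": 0, "yaw": 6, "claw": 1},
  {"tx": 0, "ty": 0, "tz": 0, "yaw": 6, "claw": 1},
  {"tx": 0, "ty": 0, "tz": 0, "yaw": 6, "claw": 1},
  {"tx": 0, "ty": 0, "tz": 0, "yaw": 6, "claw": 1},
  {"tx": 0, "ty": 0, "tz": 0, "yaw": 6, "claw": 1},
  {"tx": 0, "ty": 0, "tz": 0, "yaw": 6, "claw": 1},
  {"tx": 0, "ty": 0, "tz": 0, "yaw": 6, "claw": 1},
  {"tx": 0, "ty": 0, "tz": 0, "yaw": 6, "claw": 1},
  {"tx": 0, "ty": 0, "tz": 0, "yaw": 5, "claw": 1},
  {"tx": 0, "ty": 0, "tz": 0, "yaw": 3, "claw": 1},
  {"tx": 0, "ty": 0, "tz": 0, "yaw": 0.3, "claw": 1},
  {"tx": 0, "ty": 0, "tz": 0, "yaw": 0, "claw": 1},
])

```text
time_s: 12.35
position: [0.6042, -0.0127, 0.1733]
tool_rot: [[-0.016, 1.0, -0.002], [1.0, 0.016, 0.003], [0.003, -0.002, -1.0]]
ft_force: [-11.1, 9.5, 11.4]
grip_width: 0.0179
gripper_force: 41.1
```

Call:
servo_tool([
  {"tx": 0, "ty": 0, "tz": 0, "yaw": 0, "claw": 6.5},
  {"tx": 0, "ty": 0, "tz": 0, "yaw": 0, "claw": 6.5},
  {"tx": 0, "ty": 0, "tz": 0, "yaw": 0, "claw": 6.5},
  {"tx": 0, "ty": 0, "tz": 2, "yaw": 0, "claw": 7},
  {"tx": 0, "ty": 0, "tz": 3, "yaw": 0, "claw": 7},
  {"tx": 0, "ty": 0, "tz": 3, "yaw": 0, "claw": 7},
  {"tx": -1, "ty": 2, "tz": 0, "yaw": 0, "claw": 7},
  {"tx": -1, "ty": 4, "tz": 0, "yaw": 0, "claw": 7},
  {"tx": -1, "ty": 4, "tz": 0, "yaw": 0, "claw": 7},
  {"tx": -1, "ty": 4, "tz": 0, "yaw": 0, "claw": 7},
  {"tx": -1, "ty": 4, "tz": 0, "yaw": 0, "claw": 7},
  {"tx": -1, "ty": 4, "tz": 0, "yaw": 1, "claw": 7},
  {"tx": 0, "ty": 4, "tz": 0, "yaw": 1, "claw": 7},
  {"tx": 0, "ty": 3, "tz": 0, "yaw": 0, "claw": 7},
  {"tx": 0, "ty": 1.5, "tz": 0, "yaw": 0, "claw": 7},
  {"tx": 0, "ty": 0, "tz": 0, "yaw": 0, "claw": 7},
])

```text
time_s: 13.95
position: [0.5455, 0.2915, 0.2514]
tool_rot: [[-0.051, 0.999, -0.0], [0.999, 0.051, -0.0], [-0.0, -0.0, -1.0]]
ft_force: [-0.3, -1.1, -0.5]
grip_width: 0.0697
gripper_force: 0.0
```

```bash
python3 - <<'E'
from h import *
s=env.observe();print(s['position'].round(4),np.degrees(np.arctan2(*s['tool_rot'][1::-1,0])),s['q'].round(1))
m=cam('wrist');p,d=env.get_image('wrist');W=wcloud(m,d);z=W[...,2]
wblobs(W,(d>0)&(z>.062)&(z<.078)&(W[...,1]>.2)&(W[...,1]<.5))
m=cam('top');p2,d=env.get_image('top');W=cloud(m,d);z=W[...,2]
print('bar');blobs(m,(d>0)&(z>.178)&(z<.196)&(W[...,0]>.5),.187)
print('caps');blobs(m,(d>0)&(z>.062)&(z<.078)&(W[...,1]>.2)&(W[...,1]<.5)&(W[...,0]<.65),.07)
cv2.imwrite('pics/w2.png',np.hstack([cv2.resize(q[:,:,::-1],(400,300)) for q in (p2,p)]))
E
```

```text
[0.5455 0.2915 0.2514] 92.92815065157721 [17.2 28.8 62.5 -0.  88.7 14.2]
px [320. 103.] n 4655 z 70.2 rect [543.9 388.3] [62.5 61.6] 1.6
px [476. 154.] n 568 z 70.3 rect [687.9 356.6] [76.7 28.3] 83.7
px [318. 214.] n 2778 z 70.1 rect [546.4 292.9] [45.7 46.4] 3.7
bar
px [358.5 215.7] n 268 mean [604.7 -13.4] rect [604.6 -13.4] [19.4 69.2] 0.7
caps
px [238.  252.5] n 127 mean [549.1 276.8] rect [547.3 278. ] [45.4 19.8] 4.5
px [190.2 257. ] n 307 mean [542.  394.7] rect [543.9 391.4] [47.4 51.8] 1.0
```

View pics/w2.png

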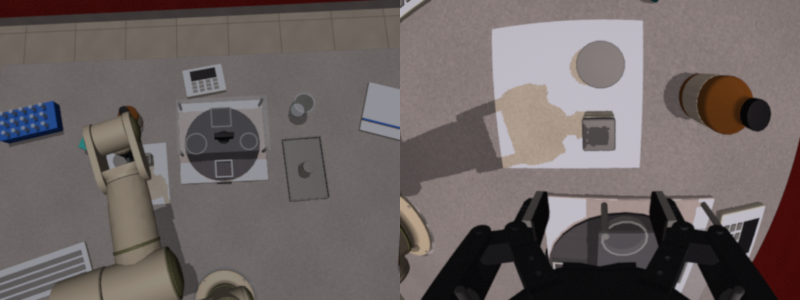

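The square bottle is at (546,292.5) mm, turned 3.6°, and the narrow square pocket is now at the front. Next: descend, grip and lift.

Call:
servo_tool([
  {"tx": 0, "ty": 0.1, "tz": -2, "yaw": 0.7, "claw": 7},
  {"tx": 0, "ty": 0, "tz": -4, "yaw": 0, "claw": 7},
  {"tx": 0, "ty": 0, "tz": -4, "yaw": 0, "claw": 7},
  {"tx": 0, "ty": 0, "tz": -4, "yaw": 0, "claw": 7},
  {"tx": 0, "ty": 0, "tz": -3, "yaw": 0, "claw": 7},
  {"tx": 0, "ty": 0, "tz": -2, "yaw": 0, "claw": 7},
  {"tx": 0, "ty": 0, "tz": -1, "yaw": 0, "claw": 7},
  {"tx": 0, "ty": 0, "tz": 0, "yaw": 0, "claw": 3.5},
  {"tx": 0, "ty": 0, "tz": 0, "yaw": 0, "claw": 3.5},
  {"tx": 0, "ty": 0, "tz": 0, "yaw": 0, "claw": 3.5},
  {"tx": 0, "ty": 0, "tz": 0, "yaw": 0, "claw": 3.5},
  {"tx": 0, "ty": 0, "tz": 0, "yaw": 0, "claw": 3.5},
], newtons=30)

```text
time_s: 15.25
position: [0.5459, 0.2916, 0.0527]
tool_rot: [[-0.062, 0.998, 0.001], [0.998, 0.062, 0.0], [0.0, 0.001, -1.0]]
ft_force: [0.1, -0.8, 3.3]
grip_width: 0.0457
gripper_force: 32.0
```

Call:
servo_tool([
  {"tx": 0, "ty": 0, "tz": 1, "yaw": 0, "claw": 3.5},
  {"tx": 0, "ty": 0, "tz": 3, "yaw": 0, "claw": 3.5},
  {"tx": 0, "ty": 0, "tz": 4, "yaw": 0, "claw": 3.5},
  {"tx": 0, "ty": 0, "tz": 4, "yaw": 0, "claw": 3.5},
  {"tx": 0, "ty": 0, "tz": 2, "yaw": 0, "claw": 3.5},
  {"tx": 0, "ty": 0, "tz": 0, "yaw": 0, "claw": 3.5},
])

```text
time_s: 15.85
position: [0.5465, 0.292, 0.1957]
tool_rot: [[-0.062, 0.998, 0.007], [0.998, 0.062, 0.002], [0.002, 0.007, -1.0]]
ft_force: [0.3, -0.6, -1.3]
grip_width: 0.0458
gripper_force: 31.6
```

Call:
servo_tool([
  {"tx": -0.5, "ty": -1, "tz": 0, "yaw": 3.2, "claw": 3.5},
  {"tx": -0.5, "ty": -2, "tz": 0, "yaw": 7, "claw": 3.5},
  {"tx": -0.5, "ty": -3, "tz": 0, "yaw": 7, "claw": 3.5},
  {"tx": -0.5, "ty": -3, "tz": 0, "yaw": 7, "claw": 3.5},
  {"tx": -0.5, "ty": -3, "tz": 0, "yaw": 7, "claw": 3.5},
  {"tx": -0.5, "ty": -3, "tz": 0, "yaw": 7, "claw": 3.5},
  {"tx": -0.5, "ty": -3, "tz": 0, "yaw": 7, "claw": 3.5},
  {"tx": -0.5, "ty": -3, "tz": 0, "yaw": 7, "claw": 3.5},
  {"tx": -0.5, "ty": -3, "tz": 0, "yaw": 7, "claw": 3.5},
  {"tx": 0, "ty": -3, "tz": 0, "yaw": 7, "claw": 3.5},
  {"tx": 0, "ty": -2, "tz": 0, "yaw": 7, "claw": 3.5},
  {"tx": 0, "ty": -1, "tz": 0, "yaw": 7, "claw": 3.5},
  {"tx": 0, "ty": -0.6, "tz": 0, "yaw": 7, "claw": 3.5},
  {"tx": 0, "ty": 0, "tz": 0, "yaw": 0, "claw": 3.5},
])

```text
time_s: 17.25
position: [0.5001, -0.015, 0.1908]
tool_rot: [[-1.0, -0.012, -0.002], [-0.012, 1.0, 0.0], [0.002, 0.0, -1.0]]
ft_force: [-0.3, 0.8, -1.4]
grip_width: 0.0457
gripper_force: 31.6
```

```bash
python3 - <<'E'
from h import *
s=env.observe();print(s['position'].round(4),np.degrees(np.arctan2(*s['tool_rot'][1::-1,0])),s['q'].round(1))
m=cam('wrist');p,d=env.get_image('wrist');W=wcloud(m,d);z=W[...,2]
cv2.imwrite('pics/w3.png',p[:,:,::-1]);np.save('pics/w3.npy',d)
ok=(d>0)&(W[...,0]>.44)&(W[...,0]<.56)&(W[...,1]>-.07)&(W[...,1]<.05)
wblobs(W,ok&(z>.041)&(z<.05))
E
```

```text
[ 0.5001 -0.015   0.1908] -179.28379078167708 [ -15.3   20.1   87.7   -0.    72.3 -106. ]
px [317. 203.] n 1137 z 45.2 rect [489.2 -15. ] [45.4 68.9] 0.8
```

View pics/w3.png

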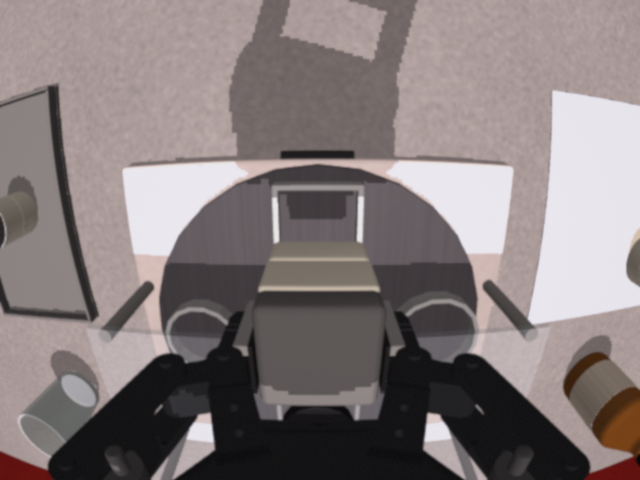

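The wrist view shows the held bottle over the square pocket, whose front rim runs from (275,187) to (362,187). The depth puts the pocket centre at (500.5,−15), so it is in line.

Call:
servo_tool([
  {"tx": 0.1, "ty": 0, "tz": -3, "yaw": 0, "claw": 3.5},
  {"tx": 0, "ty": 0, "tz": -3, "yaw": 0, "claw": 3.5},
  {"tx": 0, "ty": 0, "tz": -2, "yaw": 0, "claw": 3.5},
  {"tx": 0, "ty": 0, "tz": -1, "yaw": 0, "claw": 3.5},
  {"tx": 0, "ty": 0, "tz": -0.5, "yaw": 0, "claw": 3.5},
  {"tx": 0, "ty": 0, "tz": -0.5, "yaw": 0, "claw": 3.5},
  {"tx": 0, "ty": 0, "tz": 0, "yaw": 0, "claw": 3.5},
])

```text
time_s: 18.0
position: [0.5017, -0.0144, 0.0919]
tool_rot: [[-1.0, -0.012, 0.0], [-0.012, 1.0, -0.0], [-0.0, -0.0, -1.0]]
ft_force: [0.8, 0.5, -1.6]
grip_width: 0.0457
gripper_force: 31.6
```

Call:
servo_tool([
  {"tx": 0, "ty": 0, "tz": -0.4, "yaw": 0, "claw": 3.5},
  {"tx": 0, "ty": 0, "tz": -0.3, "yaw": 0, "claw": 3.5},
  {"tx": 0, "ty": 0, "tz": -0.2, "yaw": 0, "claw": 3.5},
  {"tx": 0, "ty": 0, "tz": -0.1, "yaw": 0, "claw": 3.5},
  {"tx": 0, "ty": 0, "tz": 0, "yaw": 0, "claw": 3.5},
])

```text
time_s: 18.5
position: [0.5017, -0.0145, 0.0827]
tool_rot: [[-1.0, -0.013, 0.001], [-0.013, 1.0, -0.0], [-0.001, -0.0, -1.0]]
ft_force: [-2.8, 0.6, 8.7]
grip_width: 0.0456
gripper_force: 32.6
```

Call:
servo_tool([
  {"tx": 0, "ty": 0, "tz": 0.1, "yaw": 0, "claw": 7},
  {"tx": 0, "ty": 0, "tz": 0, "yaw": 0, "claw": 7},
  {"tx": 0, "ty": 0, "tz": 0, "yaw": 0, "claw": 7},
  {"tx": 0, "ty": 0, "tz": 0, "yaw": 0, "claw": 7},
  {"tx": 0, "ty": 0, "tz": 1.5, "yaw": 0, "claw": 7},
  {"tx": 0, "ty": 0, "tz": 3, "yaw": 0, "claw": 7},
  {"tx": 0, "ty": 0, "tz": 4, "yaw": 0, "claw": 7},
  {"tx": 0, "ty": 0, "tz": 4, "yaw": 0, "claw": 6},
  {"tx": 0, "ty": 0, "tz": 4, "yaw": 0, "claw": 6},
])

```text
time_s: 19.4
position: [0.5013, -0.0144, 0.2494]
tool_rot: [[-1.0, -0.013, -0.0], [-0.013, 1.0, 0.0], [0.0, 0.0, -1.0]]
ft_force: [1.7, 0.8, 0.4]
grip_width: 0.0597
gripper_force: 0.0
```

Call:
servo_tool([
  {"tx": 0.5, "ty": 0, "tz": 0, "yaw": -7.5, "claw": 6},
  {"tx": 1, "ty": 0, "tz": 0, "yaw": -7.5, "claw": 6},
  {"tx": 1, "ty": 0, "tz": 0, "yaw": -7.5, "claw": 6},
  {"tx": 1, "ty": 0, "tz": 0, "yaw": -7.5, "claw": 6},
  {"tx": 1, "ty": 0, "tz": 0, "yaw": -7.5, "claw": 6},
  {"tx": 1, "ty": 0, "tz": 0, "yaw": -7.5, "claw": 6},
  {"tx": 1, "ty": 0, "tz": 0, "yaw": -7.5, "claw": 6},
  {"tx": 1, "ty": 0, "tz": 0, "yaw": -7.5, "claw": 6},
  {"tx": 1, "ty": 0, "tz": 0, "yaw": -7.5, "claw": 6},
  {"tx": 1, "ty": 0.1, "tz": 0, "yaw": -7.5, "claw": 6},
  {"tx": 0.8, "ty": 0.1, "tz": 0, "yaw": -7.5, "claw": 6},
  {"tx": 0, "ty": 0, "tz": 0, "yaw": -7.5, "claw": 6},
  {"tx": 0, "ty": 0, "tz": 0, "yaw": 0, "claw": 6},
])

```text
time_s: 20.7
position: [0.6046, -0.0124, 0.2474]
tool_rot: [[-0.012, 1.0, -0.001], [1.0, 0.012, 0.0], [0.0, -0.001, -1.0]]
ft_force: [-0.1, -0.1, -0.6]
grip_width: 0.0602
gripper_force: 0.0
```

```bash
python3 - <<'E'
from h import *
s=env.observe();print(s['position'].round(4),np.degrees(np.arctan2(*s['tool_rot'][1::-1,0])),s['q'].round(1))
m=cam('wrist');p,d=env.get_image('wrist');W=wcloud(m,d);z=W[...,2]
wblobs(W,(d>0)&(z>.178)&(z<.196)&(W[...,1]>-.07)&(W[...,0]>.5))
p2,_=env.get_image('side')
cv2.imwrite('pics/w4.png',np.hstack([cv2.resize(q[:,:,::-1],(400,300)) for q in (p2,p)]))
E
```

```text
[ 0.6046 -0.0124  0.2474] 90.66121221388985 [-12.4  27.5  65.4  -0.   87.2 -13. ]
px [318. 271.] n 3735 z 187.0 rect [605.8 -13.1] [17.7 69.9] 0.9
```

View pics/w4.png

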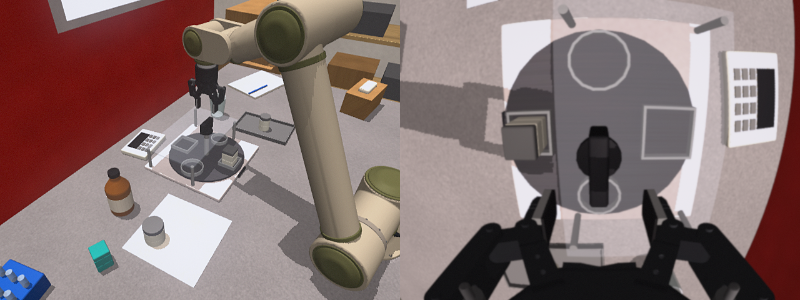

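The square bottle stands in its pocket, at about (230,158) in the side half. The used bottle stands in the tray. I turn the wheel another 90°.

Call:
servo_tool([
  {"tx": 0, "ty": 0, "tz": -2, "yaw": 0.2, "claw": 6},
  {"tx": 0, "ty": 0, "tz": -3, "yaw": 0, "claw": 6},
  {"tx": 0, "ty": 0, "tz": -2, "yaw": 0, "claw": 6},
  {"tx": 0, "ty": 0, "tz": -0.5, "yaw": 0, "claw": 6},
  {"tx": 0, "ty": 0, "tz": 0, "yaw": 0, "claw": 1},
  {"tx": 0, "ty": 0, "tz": 0, "yaw": 0, "claw": 1},
  {"tx": 0, "ty": 0, "tz": 0, "yaw": 0, "claw": 1},
  {"tx": 0, "ty": 0, "tz": 0, "yaw": 0, "claw": 1},
  {"tx": 0, "ty": 0, "tz": 0, "yaw": 0, "claw": 1},
  {"tx": 0, "ty": 0, "tz": 0, "yaw": 0, "claw": 1},
], newtons=40)

```text
time_s: 21.8
position: [0.6042, -0.0126, 0.1743]
tool_rot: [[-0.016, 1.0, 0.0], [1.0, 0.016, -0.001], [-0.001, 0.0, -1.0]]
ft_force: [-5.0, -0.4, 4.8]
grip_width: 0.0175
gripper_force: 41.6
```

Call:
servo_tool([
  {"tx": 0, "ty": 0, "tz": 0, "yaw": 2, "claw": 1},
  {"tx": 0, "ty": 0, "tz": 0, "yaw": 4, "claw": 1},
  {"tx": 0, "ty": 0, "tz": 0, "yaw": 5, "claw": 1},
  {"tx": 0, "ty": 0, "tz": 0, "yaw": 5, "claw": 1},
  {"tx": 0, "ty": 0, "tz": 0, "yaw": 5, "claw": 1},
  {"tx": 0, "ty": 0, "tz": 0, "yaw": 5, "claw": 1},
  {"tx": 0, "ty": 0, "tz": 0, "yaw": 5, "claw": 1},
  {"tx": 0, "ty": 0, "tz": 0, "yaw": 5, "claw": 1},
  {"tx": 0, "ty": 0, "tz": 0, "yaw": 5, "claw": 1},
  {"tx": 0, "ty": 0, "tz": 0, "yaw": 5, "claw": 1},
  {"tx": 0, "ty": 0, "tz": 0, "yaw": 5, "claw": 1},
  {"tx": 0, "ty": 0, "tz": 0, "yaw": 5, "claw": 1},
  {"tx": 0, "ty": 0, "tz": 0, "yaw": 5, "claw": 1},
  {"tx": 0, "ty": 0, "tz": 0, "yaw": 5, "claw": 1},
  {"tx": 0, "ty": 0, "tz": 0, "yaw": 5, "claw": 1},
  {"tx": 0, "ty": 0, "tz": 0, "yaw": 5, "claw": 1},
  {"tx": 0, "ty": 0, "tz": 0, "yaw": 5, "claw": 1},
  {"tx": 0, "ty": 0, "tz": 0, "yaw": 5, "claw": 1},
  {"tx": 0, "ty": 0, "tz": 0, "yaw": 3, "claw": 1},
  {"tx": 0, "ty": 0, "tz": 0, "yaw": 1, "claw": 1},
])

```text
time_s: 23.8
position: [0.6025, -0.0143, 0.1742]
tool_rot: [[-1.0, -0.017, -0.004], [-0.017, 1.0, -0.003], [0.004, -0.003, -1.0]]
ft_force: [-16.0, -9.2, 8.9]
grip_width: 0.0174
gripper_force: 42.0
```

Call:
servo_tool([
  {"tx": 0, "ty": 0, "tz": 0, "yaw": 0, "claw": 1},
  {"tx": 0, "ty": 0, "tz": 0, "yaw": 0, "claw": 1},
])

```text
time_s: 24.0
position: [0.6025, -0.0142, 0.1742]
tool_rot: [[-1.0, -0.016, -0.004], [-0.016, 1.0, -0.003], [0.004, -0.003, -1.0]]
ft_force: [-16.7, -10.2, 8.9]
grip_width: 0.0174
gripper_force: 42.0
```

Call:
servo_tool([
  {"tx": 0, "ty": 0, "tz": 0, "yaw": 0, "claw": 6.5},
  {"tx": 0, "ty": 0, "tz": 0, "yaw": 0, "claw": 6.5},
  {"tx": 0, "ty": 0, "tz": 0, "yaw": 0, "claw": 6.5},
  {"tx": 0, "ty": 0, "tz": 2, "yaw": 0, "claw": 8.5},
  {"tx": 0, "ty": 0, "tz": 3, "yaw": 0, "claw": 8.5},
  {"tx": 0, "ty": 0, "tz": 3, "yaw": 0, "claw": 8.5},
  {"tx": -1, "ty": 2, "tz": 0, "yaw": 0, "claw": 8.5},
  {"tx": -1, "ty": 3, "tz": 0, "yaw": 0, "claw": 8.5},
  {"tx": -1, "ty": 4, "tz": 0, "yaw": 0, "claw": 8.5},
  {"tx": -1, "ty": 4, "tz": 0, "yaw": 0, "claw": 8.5},
  {"tx": -1, "ty": 4, "tz": 0, "yaw": 0, "claw": 8.5},
  {"tx": -1, "ty": 4, "tz": 0, "yaw": 0, "claw": 8.5},
  {"tx": 0, "ty": 4, "tz": 0, "yaw": 0, "claw": 8.5},
  {"tx": 0, "ty": 4, "tz": 0, "yaw": 0, "claw": 8.5},
  {"tx": 0, "ty": 4, "tz": 0, "yaw": 0, "claw": 8.5},
  {"tx": 0, "ty": 4, "tz": 0, "yaw": 0, "claw": 8.5},
  {"tx": 0, "ty": 2, "tz": 0, "yaw": 0, "claw": 8.5},
  {"tx": 0, "ty": 1.2, "tz": 0, "yaw": 0, "claw": 8.5},
  {"tx": 0, "ty": 0, "tz": 0, "yaw": 0, "claw": 8.5},
])

```text
time_s: 25.9
position: [0.5443, 0.3906, 0.2525]
tool_rot: [[-1.0, -0.018, -0.0], [-0.018, 1.0, 0.0], [0.0, 0.0, -1.0]]
ft_force: [-0.3, -0.4, 0.3]
grip_width: 0.0849
gripper_force: 0.0
```

```bash
python3 - <<'E'
from h import *
s=env.observe();print(s['position'].round(4),np.degrees(np.arctan2(*s['tool_rot'][1::-1,0])),s['q'].round(1))
m=cam('wrist');p,d=env.get_image('wrist');W=wcloud(m,d);z=W[...,2]
wblobs(W,(d>0)&(z>.062)&(z<.078)&(W[...,1]>.2)&(W[...,1]<.5))
m=cam('top');p2,d=env.get_image('top');W=cloud(m,d);z=W[...,2]
print('bar');blobs(m,(d>0)&(z>.178)&(z<.196)&(W[...,0]>.5),.187)
cv2.imwrite('pics/w5.png',np.hstack([cv2.resize(q[:,:,::-1],(400,300)) for q in (p2,p)]))
E
```

```text
[0.5443 0.3906 0.2525] -178.98201427794297 [ 25.6  34.4  52.3   0.   93.4 -65.5]
px [315. 212.] n 4211 z 70.2 rect [543.4 388.7] [63. 63.] 39.8
px [283. 348.] n 645 z 70.3 rect [690.7 359.1] [79.6 33.8] 77.0
bar
px [358.6 215.9] n 255 mean [604.2 -13.6] rect [604.2 -13.6] [68.9 18.1] 1.1
```

View pics/w5.png

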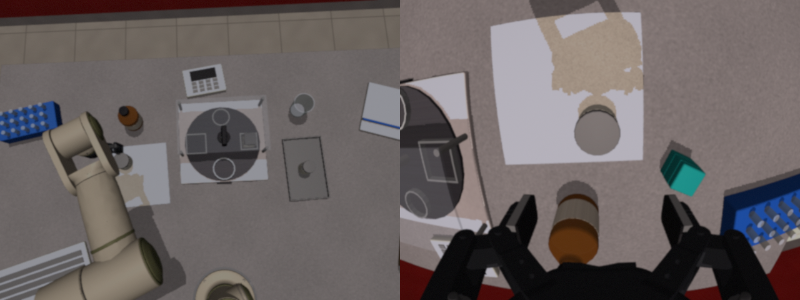

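The jar is at (543.5,388.7) mm, undisturbed and between the open fingers, and the wide round pocket faces front. I grip the jar.

Call:
servo_tool([
  {"tx": 0, "ty": -0.2, "tz": -2, "yaw": 0, "claw": 8.5},
  {"tx": -0.1, "ty": 0, "tz": -4, "yaw": 0, "claw": 8.5},
  {"tx": 0, "ty": 0, "tz": -4, "yaw": 0, "claw": 8.5},
  {"tx": 0, "ty": 0, "tz": -4, "yaw": 0, "claw": 8.5},
  {"tx": 0, "ty": 0, "tz": -3, "yaw": 0, "claw": 8.5},
  {"tx": 0, "ty": 0, "tz": -2, "yaw": 0, "claw": 8.5},
  {"tx": 0, "ty": 0, "tz": -1, "yaw": 0, "claw": 8.5},
  {"tx": 0, "ty": 0, "tz": 0, "yaw": 0, "claw": 5.5},
  {"tx": 0, "ty": 0, "tz": 0, "yaw": 0, "claw": 5.5},
  {"tx": 0, "ty": 0, "tz": 0, "yaw": 0, "claw": 5.5},
  {"tx": 0, "ty": 0, "tz": 0, "yaw": 0, "claw": 5.5},
  {"tx": 0, "ty": 0, "tz": 0, "yaw": 0, "claw": 5.5},
], newtons=35)

```text
time_s: 27.2
position: [0.544, 0.3876, 0.054]
tool_rot: [[-1.0, -0.016, 0.002], [-0.016, 1.0, 0.001], [-0.002, 0.0, -1.0]]
ft_force: [-0.5, -1.4, 5.0]
grip_width: 0.0632
gripper_force: 39.7
```

Call:
servo_tool([
  {"tx": 0, "ty": 0, "tz": 1, "yaw": 0, "claw": 5.5},
  {"tx": 0, "ty": 0, "tz": 3, "yaw": 0, "claw": 5.5},
  {"tx": 0, "ty": 0, "tz": 4, "yaw": 0, "claw": 5.5},
  {"tx": 0, "ty": 0, "tz": 4, "yaw": 0, "claw": 5.5},
  {"tx": 0, "ty": 0, "tz": 2, "yaw": 0, "claw": 5.5},
  {"tx": 0, "ty": 0, "tz": 0, "yaw": 0, "claw": 5.5},
])

```text
time_s: 27.8
position: [0.5443, 0.3881, 0.1967]
tool_rot: [[-1.0, -0.016, 0.006], [-0.016, 1.0, 0.003], [-0.006, 0.003, -1.0]]
ft_force: [0.4, 0.1, -2.3]
grip_width: 0.0631
gripper_force: 39.3
```

Call:
servo_tool([
  {"tx": -0.4, "ty": -1.3, "tz": 0, "yaw": 0, "claw": 5.5},
  {"tx": -0.5, "ty": -2, "tz": 0, "yaw": 0, "claw": 5.5},
  {"tx": -0.5, "ty": -3, "tz": 0, "yaw": 0, "claw": 5.5},
  {"tx": -0.5, "ty": -3, "tz": 0, "yaw": 0, "claw": 5.5},
  {"tx": -0.5, "ty": -3, "tz": 0, "yaw": 0, "claw": 5.5},
  {"tx": -0.5, "ty": -3, "tz": 0, "yaw": 0, "claw": 5.5},
  {"tx": -0.5, "ty": -3, "tz": 0, "yaw": 0, "claw": 5.5},
  {"tx": -0.5, "ty": -3, "tz": 0, "yaw": 0, "claw": 5.5},
  {"tx": -0.5, "ty": -3, "tz": 0, "yaw": 0, "claw": 5.5},
  {"tx": 0, "ty": -3, "tz": 0, "yaw": 0, "claw": 5.5},
  {"tx": 0, "ty": -3, "tz": 0, "yaw": 0, "claw": 5.5},
  {"tx": 0, "ty": -3, "tz": 0, "yaw": 0, "claw": 5.5},
  {"tx": 0, "ty": -3, "tz": 0, "yaw": 0, "claw": 5.5},
  {"tx": 0, "ty": -2, "tz": 0, "yaw": 0, "claw": 5.5},
  {"tx": 0, "ty": -1, "tz": 0, "yaw": 0, "claw": 5.5},
  {"tx": 0, "ty": -1, "tz": 0, "yaw": 0, "claw": 5.5},
  {"tx": 0, "ty": 0, "tz": 0, "yaw": 0, "claw": 5.5},
])

```text
time_s: 29.5
position: [0.4994, -0.0158, 0.1923]
tool_rot: [[-1.0, -0.015, -0.001], [-0.015, 1.0, 0.0], [0.001, 0.0, -1.0]]
ft_force: [-0.0, -0.1, -1.6]
grip_width: 0.0632
gripper_force: 39.3
```

```bash
python3 - <<'E'
from h import *
s=env.observe();print(s['position'].round(4))
m=cam('wrist');p,d=env.get_image('wrist');W=wcloud(m,d);z=W[...,2]
ok=(d>0)&(W[...,0]>.44)&(W[...,0]<.56)&(W[...,1]>-.07)&(W[...,1]<.05)
wblobs(W,ok&(z>.041)&(z<.05),50)
E
```

```text
[ 0.4994 -0.0158  0.1923]
px [318. 201.] n 1160 z 45.2 rect [486.5 -15.3] [58.1 85.7] 0.8
```

Call:
servo_tool([
  {"tx": 0.1, "ty": 0, "tz": -3, "yaw": 0, "claw": 5.5},
  {"tx": 0, "ty": 0, "tz": -3, "yaw": 0, "claw": 5.5},
  {"tx": 0, "ty": 0, "tz": -2, "yaw": 0, "claw": 5.5},
  {"tx": 0, "ty": 0, "tz": -1, "yaw": 0, "claw": 5.5},
  {"tx": 0, "ty": 0, "tz": -0.5, "yaw": 0, "claw": 5.5},
  {"tx": 0, "ty": 0, "tz": -0.5, "yaw": 0, "claw": 5.5},
  {"tx": 0, "ty": 0, "tz": -0.4, "yaw": 0, "claw": 5.5},
  {"tx": 0, "ty": 0, "tz": -0.2, "yaw": 0, "claw": 5.5},
  {"tx": 0, "ty": 0, "tz": -0.1, "yaw": 0, "claw": 5.5},
  {"tx": 0, "ty": 0, "tz": 0, "yaw": 0, "claw": 5.5},
])

```text
time_s: 30.55
position: [0.5006, -0.0155, 0.086]
tool_rot: [[-1.0, -0.016, 0.0], [-0.016, 1.0, -0.0], [-0.0, -0.0, -1.0]]
ft_force: [0.0, 0.5, -1.7]
grip_width: 0.0631
gripper_force: 39.4
```

Call:
servo_tool([
  {"tx": 0, "ty": 0, "tz": -0.1, "yaw": 0, "claw": 5.5},
  {"tx": 0, "ty": 0, "tz": -0.1, "yaw": 0, "claw": 5.5},
  {"tx": 0, "ty": 0, "tz": -0.1, "yaw": 0, "claw": 5.5},
  {"tx": 0, "ty": 0, "tz": 0, "yaw": 0, "claw": 5.5},
])

```text
time_s: 30.95
position: [0.5007, -0.0155, 0.0839]
tool_rot: [[-1.0, -0.016, 0.001], [-0.016, 1.0, -0.0], [-0.001, -0.0, -1.0]]
ft_force: [-2.5, 0.6, 10.2]
grip_width: 0.0631
gripper_force: 40.7
```

Call:
servo_tool([
  {"tx": 0, "ty": 0, "tz": 0.1, "yaw": 0, "claw": 8.4},
  {"tx": 0, "ty": 0, "tz": 0, "yaw": 0, "claw": 8.4},
  {"tx": 0, "ty": 0, "tz": 0, "yaw": 0, "claw": 8.4},
  {"tx": 0, "ty": 0, "tz": 0, "yaw": 0, "claw": 8.4},
  {"tx": 0, "ty": 0, "tz": 1.5, "yaw": 0, "claw": 8.4},
  {"tx": 0, "ty": 0, "tz": 3, "yaw": 0, "claw": 8.4},
  {"tx": 0, "ty": 0, "tz": 4, "yaw": 0, "claw": 8.4},
  {"tx": 0, "ty": 0, "tz": 4, "yaw": 0, "claw": 8.4},
  {"tx": 0, "ty": 0, "tz": 4, "yaw": 0, "claw": 8.4},
  {"tx": -2, "ty": 0, "tz": 2, "yaw": 0, "claw": 8.4},
  {"tx": -3, "ty": 0, "tz": 2, "yaw": 0, "claw": 8.4},
  {"tx": -3, "ty": 0, "tz": 0, "yaw": 0, "claw": 8.4},
  {"tx": -3, "ty": 0, "tz": 0, "yaw": 0, "claw": 8.4},
  {"tx": -2, "ty": 0, "tz": 0, "yaw": 0, "claw": 8.4},
  {"tx": 0, "ty": 0, "tz": 0, "yaw": 0, "claw": 8.4},
])

```text
time_s: 32.45
position: [0.3689, -0.0152, 0.2891]
tool_rot: [[-1.0, -0.016, 0.0], [-0.016, 1.0, -0.0], [-0.0, -0.0, -1.0]]
ft_force: [1.0, -0.7, 0.2]
grip_width: 0.0842
gripper_force: 0.0
```

```bash
python3 - <<'E'
from h import *
m=cam('top');p2,d=env.get_image('top');W=cloud(m,d);z=W[...,2]
ok=(d>0)&(W[...,0]>.44)&(W[...,0]<.56)
print('jar cap');blobs(m,ok&(z>.085)&(z<.115)&(W[...,0]<.54)&(abs(W[...,1]+.015)<.05),.1)
print('median z',np.median(z[ok&(z>.085)&(z<.115)&(W[...,0]<.54)&(abs(W[...,1]+.015)<.03)]))
print('tray');blobs(m,ok&(z>.06)&(z<.09)&(W[...,1]<-.27),.074)
p,_=env.get_image('side')
cv2.imwrite('pics/w6.png',np.vstack([np.hstack([cv2.resize(q[150:350,200:550,::-1],(400,229)) for q in (p2,p)])]))
cv2.imwrite('pics/w6.png',np.hstack([cv2.resize(p2[130:340,130:550,::-1],(400,200)),cv2.resize(p[130:410,100:500,::-1],(400,280))[:200]]))
E
```

```text
jar cap
px [358.6 267.4] n 580 mean [499.5 -13.4] rect [500.  -13.5] [61.6 63.5] 61.4
median z 0.09958160507300517
tray
px [493.8 266.6] n 342 mean [ 493.9 -335.6] rect [ 494.1 -336. ] [47.8 45.4] 88.1
```

View pics/w6.png

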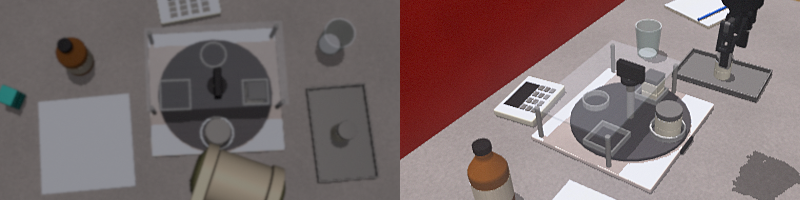

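The jar (216,130 in the left half) is down on its pocket floor, with its cap at 99.6 mm. The square bottle is upright in its pocket at (258,92), the used bottle stands in the tray at (341,132), and the paper is empty. The amber bottle and beaker are untouched, so I hand in.

```bash
python3 -c "
from rig import env
print(env.close_job())"
```

```text
the job is handed in; nothing more can be done
None
```

The job is handed in at about 33 s of the 210 s, with no score returned: the used narrow round bottle stands in the tray, and the fresh narrow square bottle and fresh wide round jar stand upright in their own pockets. The last images show the amber bottle and beaker undisturbed.

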